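# Key the pill dispenser on to its next stop

### The arm

A 6-joint arm with a two-finger parallel gripper is mounted at the origin on the work surface. World frame = base frame: x ahead of the robot, y to its left, z up, the work surface at z = 0. Lengths are in mm, angles in rad, forces in N, time in s.
With the tool pointing down it reaches from about 350 to 875 mm from the base axis. Payload 4.2 kg.
Tool frame: the origin (TCP) lies between the finger pads; the fingertips stand 19 mm ahead of it and the grasp point (between the pads) is the TCP; y points along the fingers, z is the direction in which the jaws open and shut, and the axes are right-handed (so a half turn about y gives the same grasp; the last joint's range is limited). The gripper opens to 85 mm and grips with 20 to 120 N. Pads are 22 mm wide; open, the fingers measure 114 mm over their backs; the gripper's body (76 mm by 85 mm) begins 54 mm behind the grasp point. The pads swing forward as they close: fully open they stand 13 mm farther back than shut.
Start: joints at [1.474, 0.385, 0.008, 0, -1.194, -0.259], TCP at [217.68, 585.845, 250.312] pointing down, gripper open.
Joint ranges: [-3.14, 3.14], [-1.21, 2.06], [-1.07, 1.41], [-3.16, 2.05], [-2.99, -0.16], [-3.1, 3.1]. Speed limits (rad/s): [2.79, 2.79, 3.14, 3.14, 3.14, 3.14].

### API

Orientations are given as a unit quaternion [x, y, z, w].
In Python, from bench import arm gives the robot as it stands.
- The arm moves only by the shell command python3 -m inch 'ROWS'. ROWS is JSON, a list of rows, each a list of 7 numbers: the opening, from 0 (shut) to 1 (fully open), then the shift along the tool's x, y, z in cm, then the turn, a rotation vector about the tool's x, y, z in degrees. A call has 1 to 20 rows; each row is the pose to reach, as a shift and turn from the pose commanded when the call began, along the tool's axes at that moment; what a row does not reach only later rows make up. A row lasts 1/12 s, in which the tool goes at most 41.7 mm and 7.16 degrees, less where a joint would pass 70% of its speed; a pose out of reach is approached as far as the arm can. A call with a gripper value outside its range is refused whole. The fingers move at their own pace and stop on an object; the grip force is fixed at half the most. Time passes only in rows, so rows that repeat a pose let the fingers close. It gives the time, the measured TCP pose, the force and the opening at its end, in the units of the state.
- arm.read_state(): the state, without advancing time (a new reading comes with each control period).
- arm.get_image(name): name is "side" or "top" or "wrist"; returns the picture (384x512x3 uint8, red, green, blue); there is no depth.
- arm.camera_params(name): a dict with "fx", "fy", "cx", "cy" (pixels), "rvec" (rotation vector, rad) and "tvec" (3), from world to camera coordinates, as OpenCV has them. Camera axes: x right, y down, z forward; pixel columns grow to the right and rows downward; lengths in mm; the calibration is good to about 2 mm. A picture is of the moment at which its call begins: read the wrist's pose just before it. camera_params takes no time and is no camera call; for the wrist camera it gives the pose at the moment of the call.
- arm.job_done(): hands the job in, once; it reports no verdict.
Trained networks look in the newest picture that a camera, given by its name, has taken for a name from the list of things; names that differ only in an ending like _2 or _b are one class to them, and where a whole thing is asked for, a point or a joint stands for the part that bears it (a point fixed in the world has none). Each returns a list of dicts, best first, with "conf" (0 to 1); they miss things now and then, are a little off and sometimes report something else, mostly with a low value. They report only what shows in the picture. A call takes as long as a camera call. They do not tell look-alikes from the thing itself.
- arm.masks_of(label, camera): "mask" (384x512 bool, what is visible of it) and "extent" ([left, top, width, height] in pixels, round what is visible of it).
The state is a dict: "clock": time; "joints": joint angles; "joint_vel": joint speeds; "joint_efforts": joint torques, N m; "position": TCP position; "ee_rot": TCP orientation; "contact_force": force on the tool from outside, world axes, zero at the start; "wrist_torque": the same for the moment, N m; "gripper_width": finger opening in mm.
Only numpy, scipy, OpenCV 4.12 (cv2) and the standard library are available. Lean on these libraries where they do the work, as an engineer would, in place of code of your own. Each camera call takes 0.05 s, during which the arm holds its last target.

### The job

Take the aluminium key with the long six-sided foot (not the similar one with the round foot), stand it fully down in the long six-sided recess of the round pill dispenser's dial, and with it turn the dial clockwise, seen from above, until it comes to its stop. Leave the key standing in the recess, and leave the round-footed key where it stands.

Things in the scene. Friction and masses are not known exactly. Their poses are not given: they have to be found in the camera images.
- key: Loose aluminium key, 64 mm tall, 90 g, upright on the tray (floor at z 4 mm). Origin: centre of its underside, z up, x along the foot. Foot: elongated hexagon, 56 mm (x) between its points, 16 mm wide (y), flanks 40 mm long, 20 mm tall. Handle to pinch from above: upright bar 44 mm long (x), 14 mm thick (y), z 30 to 64 mm, on a 22 x 14 mm neck. Same after a half turn.
- socket (a point): Floor centre of the recess in the dial (104 mm white disc amid the fixed white dispenser, 150 mm across); z up, x along the recess, turns with the dial. Elongated hexagon 78 mm (x) between points, 28 mm wide, flanks 50 mm, 18 mm deep; floor 28 mm, dial top 46 mm above the work surface. The foot fits either way round, 6 mm free each side, about 17 degrees of play before it drives the dial.
- dial (a joint): Dial angle in rad about the upright axis through the socket point; grows clockwise seen from above. Starts between 0 and 0.2, hard stop at 1.05, slight friction (0.06 N m), stays where it is left.
- round_key: Loose bystander of the same aluminium, bar handle and height as the key, but with a round foot 48 mm across, 20 mm tall. Origin: centre of its underside. It does not fit the recess.
Mind the look-alikes: they are no part of the job. Of the things like the key, leave any that is purple; of the rest the smaller one is meant.

How it is judged (in metres and radians):
On the way, in this order (a step that is already met when the one before it is completed fails the run):
1. the key's foot is fully down in the recess, before the dial has been turned (dial below 0.5 rad) (horizontal distance between key and socket below 0.015 m and z of key in the frame of socket below 0.006 m and angle between key's own z axis and vertical below 0.17 rad and value of joint dial below 0.5 rad), for 0.1 s.
2. with the key down in it, the dial has been turned to its stop (above 0.85 rad) (horizontal distance between key and socket below 0.015 m and z of key in the frame of socket below 0.006 m and angle between key's own z axis and vertical below 0.17 rad and value of joint dial above 0.85 rad), for 0.2 s.
At the end, for the whole second after the job is handed in: The dial stands at its stop (above 0.85 rad; the stop is at 1.05) and the key stands in the recess by itself, at rest: within 15 mm of the recess's centre, its underside within 6 mm of the recess's floor, less than 10 degrees off upright (all of step 2 and linear speed of key below 0.03 m/s); the robot touches nothing.
It fails at once if the round-footed key is moved by more than 30 mm (distance of round_key from where it was at the start of the episode above 0.03 m).
It also fails if it takes over 45 s, if anything falls off the work surface, if the arm or the gripper's body presses on something with over 40 N, if the wrist force passes 120 N, or if a joint passes its speed limit or range.

## Working session

There is one attempt and no reset: what is moved stays moved. The work goes in short steps, Python scripts to look and compute and a shell command to move; the robot and the scene stay as the last step left them, time stands still between calls to the robot, and variables do not carry over. Pictures are saved under pics/ and viewed, and the job is handed in when it is done.

```bash
mkdir -p pics; ls
python3 - <<'E'
from bench import arm
import cv2,numpy as np
print(arm.read_state())
for n in ["side","top","wrist"]:
    im=arm.get_image(n); cv2.imwrite(f"pics/a_{n}.png",im[:,:,::-1])
    print(n,arm.camera_params(n))
E
```

```text
pics
{'clock': 0.0, 'joints': array([ 1.47359843e+00,  3.85577000e-01,  6.57988336e-03, -4.94394012e-04,
       -1.19397763e+00, -2.58617542e-01]), 'joint_vel': array([ 0.00081456, -0.00103785,  0.00097428, -0.0009532 , -0.00085034,
        0.00031594]), 'joint_efforts': array([-8.65307766e-05, -3.92287052e+01,  1.88397503e+01,  4.18621883e+00,
       -4.65875346e-03, -6.78794034e-07]), 'position': array([217.50292397, 585.34177201, 249.19189273]), 'ee_rot': array([-0.12510075, -0.69515326,  0.69671482,  0.12530042]), 'contact_force': array([0.15860126, 0.15578913, 0.37131737]), 'wrist_torque': array([ 0.02642264,  0.07030336, -0.01796992]), 'gripper_width': 85.92075106464213}
side {'fx': 465.23151174591413, 'fy': 465.23151174591413, 'cx': 248.3322631412111, 'cy': 190.49087291428472, 'rvec': array([ 2.29571172, -0.20477491,  0.10507496]), 'tvec': array([-469.60605298,  -20.55564228, 1185.73564949])}
top {'fx': 489.3227088088963, 'fy': 489.3227088088963, 'cx': 253.04486958807723, 'cy': 202.11879863328812, 'rvec': array([ 2.10195836, -2.08759334,  0.2566409 ]), 'tvec': array([-188.427899  ,  467.71254556, 1024.41151216])}
wrist {'fx': 317.2655796341587, 'fy': 317.2655796341587, 'cx': 257.22175591664546, 'cy': 198.3265877866918, 'rvec': array([-1.66768878,  2.39959391,  0.40383825]), 'tvec': array([625.30095635, -41.95109309, 379.83029176])}
```

View pics/a_side.png

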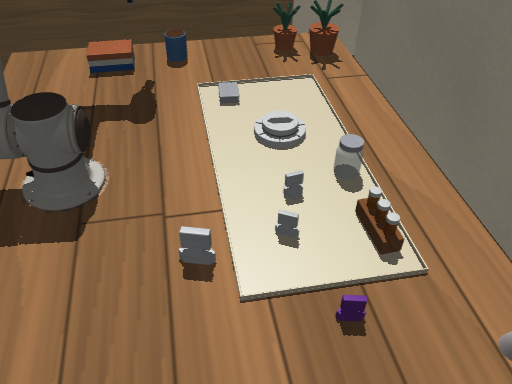

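View pics/a_top.png

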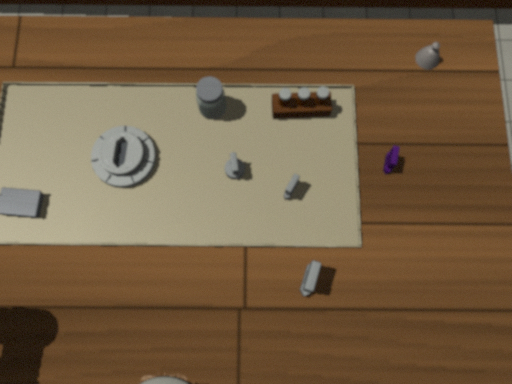

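View pics/a_wrist.png

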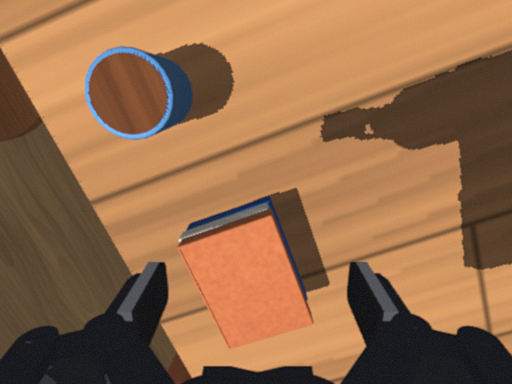

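Grey candidates in the top picture are (291,187) on the tray, (234,166) on the tray with what looks like a round foot, and (311,279) larger and off the tray. There is also a purple one at (391,160). The (291,187) one fits best; I'll confirm it in an enlarged crop.

Run:
```python
from bench import arm
import cv2,numpy as np
t=cv2.imread("pics/a_top.png"); s=cv2.imread("pics/a_side.png")
a=cv2.resize(t[145:205,215:315],(700,420),interpolation=cv2.INTER_CUBIC)
cv2.imwrite("pics/b_top.png",a)
cv2.imwrite("pics/b_side.png",cv2.resize(s[160:275,170:320],(780,598),interpolation=cv2.INTER_CUBIC))
cv2.imwrite("pics/b_dial.png",cv2.resize(t[115:195,80:170],(675,600),interpolation=cv2.INTER_CUBIC))
for l in ["key","round_key","socket"]:
  for c in ["top","side"]:
    for m in arm.masks_of(l,c): print(l,c,round(m["conf"],2),m["extent"],m["mask"].sum())
```

```text
key top 0.98 [301.6, 261.9, 20.2, 33.3] 424
key top 0.67 [381.6, 148.1, 19.3, 25.0] 280
key top 0.53 [284.3, 176.5, 15.3, 23.8] 177
key side 0.74 [274.6, 208.7, 26.5, 31.9] 487
key side 0.68 [177.5, 223.9, 39.3, 39.7] 1143
key side 0.65 [334.9, 294.2, 32.4, 25.5] 676
round_key top 0.85 [223.0, 153.0, 22.9, 24.2] 433
round_key side 0.78 [285.5, 171.4, 19.5, 24.6] 486
socket top 0.62 [99.8, 130.9, 43.2, 48.3] 1650
socket side 0.66 [261.3, 110.4, 39.4, 24.7] 760
```

View pics/b_top.png

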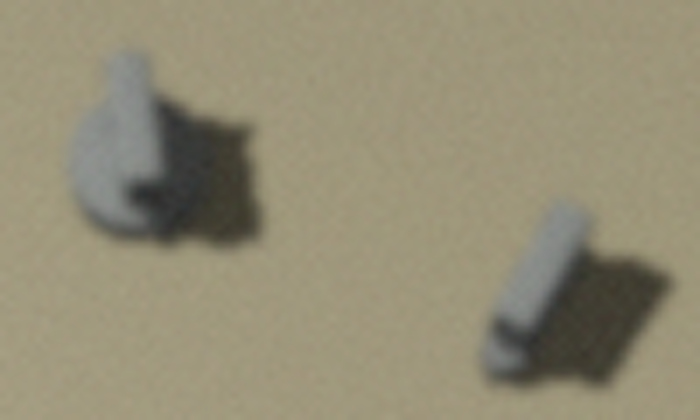

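View pics/b_side.png

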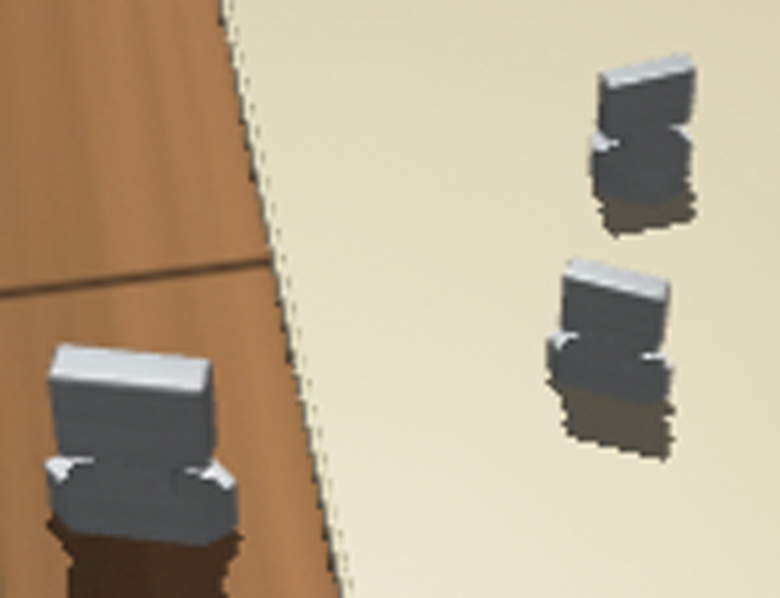

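View pics/b_dial.png

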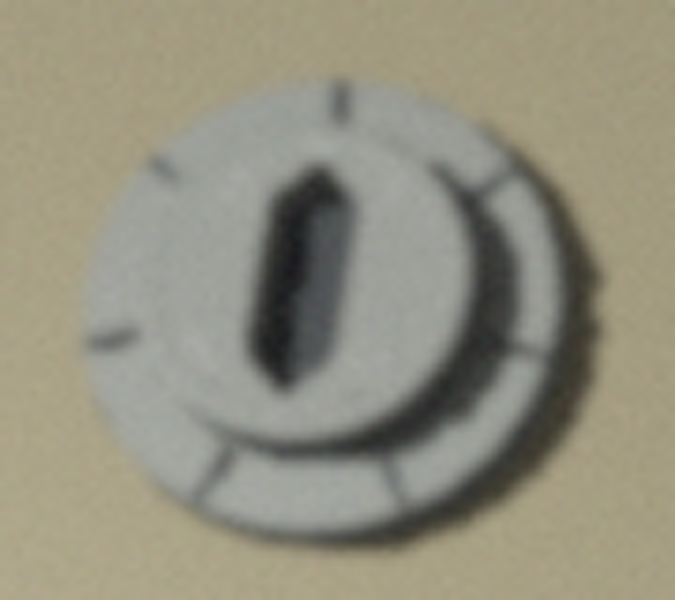

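Confirmed: top (291,187) / side (287,223) is the key, with a pointed six-sided foot, on the tray and smaller than the grey one at (311,279). The one at top (234,166) has the round foot. Next I'll measure positions.

```bash
cat > h.py <<'E'
import cv2,numpy as np
from bench import arm
from scipy.spatial.transform import Rotation as R
def ray(c,uv,z,p=None):
    p=p or arm.camera_params(c)
    Rm=cv2.Rodrigues(np.array(p['rvec']))[0]; t=np.array(p['tvec'])
    C=-Rm.T@t; d=Rm.T@np.array([(uv[0]-p['cx'])/p['fx'],(uv[1]-p['cy'])/p['fy'],1])
    return (C+d*(z-C[2])/d[2])[:2]
def proj(c,P,p=None):
    p=p or arm.camera_params(c)
    K=np.array([[p['fx'],0,p['cx']],[0,p['fy'],p['cy']],[0,0,1]])
    return cv2.projectPoints(np.array(P,float),np.array(p['rvec']),np.array(p['tvec']),K,None)[0][:,0]
def pose():
    s=arm.read_state(); return s['position'],R.from_quat(s['ee_rot']),s
E
python3 - <<'E'
from h import *
D=lambda x,y:ray('top',(80+x/7.5-.43,115+y/7.5-.43),46)
K=lambda x,y:ray('top',(215+x/7-.43,145+y/7-.43),68)
a,b=D(320,165),D(288,390); print('dial tips',a,b,(a+b)/2,np.linalg.norm(a-b),np.degrees(np.arctan2(*(a-b)[::-1])))
c=[D(272,185),D(355,208),D(250,350),D(332,355)];print(c,np.mean(c,0))
a,b=K(572,205),K(515,330); print('key',a,b,(a+b)/2,np.linalg.norm(a-b),np.degrees(np.arctan2(*(a-b)[::-1])))
S=lambda x,y,z:ray('side',(170+x/5.2-.4,160+y/5.2-.4),z)
c=[S(570,262,68),S(669,283,68),S(667,297,68),S(566,278,68)];print('side',c,np.mean(c,0))
c=ray('side',(293,174.5),68);print('round',c)
P,r,s=pose();print(P,r.as_matrix())
E
```

```text
dial tips [625.15633544 117.46179762] [552.57234774 122.05568024] [588.86434159 119.75873893] 72.72921715198675 -3.6214527458113643
[array([618.50411398, 131.72781167]), array([611.20889277, 105.75709023]), array([565.21128292, 134.49987612]), array([563.80710636, 109.51818097])] [589.68284901 120.37573975]
key [ 531.56183573 -280.7225999 ] [ 490.40738447 -262.21004726] [ 510.9846101  -271.46632358] 45.126527278621936 -24.219697841975854
side [array([ 498.01278838, -259.1740183 ]), array([ 535.99333084, -278.53508894]), array([ 533.02533622, -286.39450808]), array([ 494.15186766, -268.2378637 ])] [ 515.29583078 -273.08536975]
round [ 558.42507314 -146.5634449 ]
[217.65767959 585.80667915 250.20085982] [[-9.37362491e-01 -1.05417582e-04 -3.48355491e-01]
 [ 3.48355506e-01 -1.85850033e-04 -9.37362474e-01]
 [ 3.40726059e-05 -9.99999977e-01  2.10931645e-04]]
```

```bash
python3 - <<'E'
from h import *
P,r,s=pose(); p=arm.camera_params('wrist'); Rm=cv2.Rodrigues(p['rvec'])[0]; C=-Rm.T@p['tvec']
print('cam in tool',r.inv().apply(C-P)); print('cam axes in tool (cols)',r.inv().as_matrix()@Rm.T)
print(proj('wrist',[P,P+[0,0,-150],P+[0,0,-180]]))
T=np.array([512,-272,P[2]]); print(r.inv().apply(T-P))
E
python3 -m inch '[[1,-7,0,8,0,0,0],[1,-10,0,12,0,0,0],[1,-13,0,16,0,0,0],[1,-16,0,20,0,0,0],[1,-19,0,23.5,0,0,0],[1,-22,0,27,0,0,0],[1,-25,0,30.5,0,0,0],[1,-28,0,34,0,0,0],[1,-31,0,38,0,0,0],[1,-34,0,42,0,0,0],[1,-37,0,45,0,0,0],[1,-40,0,48.5,0,0,0],[1,-42,0,52,0,0,0],[1,-45,0,55,0,0,0],[1,-48,0,58,0,0,0],[1,-51,0,62,0,0,0]]'
```

```text
cam in tool [ -85.13577139 -122.10890851   -1.08221011]
cam axes in tool (cols) [[-9.61861328e-05  9.44532296e-01  3.28418532e-01]
 [ 1.34149542e-04 -3.28418518e-01  9.44532296e-01]
 [ 9.99999986e-01  1.34908105e-04 -9.51192680e-05]]
[[259.63597096 287.57710752]
 [258.42289395 188.35485322]
 [258.31193094 179.27875972]]
[-5.74727130e+02  1.28394544e-01  7.01540027e+02]
clock: 1.78
position: [434.9, -46.6, 250.9]
ee_rot: [0.126, 0.696, -0.696, -0.124]
contact_force: [0.4, 0.8, 0.0]
gripper_width: 84.9
```

```bash
python3 -m inch '[[1,-3,1,3.5,0,1,0],[1,-6,2,7,0,3,0],[1,-9,3,10.5,0,5,0],[1,-12,4,14,0,5,0],[1,-15,5,18.4,0,5,0],[1,-15,5,18.4,0,5,0],[1,-15,5,18.4,0,5,0]]'
python3 - <<'E'
from h import *
P,r,s=pose(); p=arm.camera_params('wrist'); im=arm.get_image('wrist')
print(P,s['joints'],p)
cv2.imwrite('pics/c_w.png',im[:,:,::-1])
import json; json.dump({k:np.array(v).tolist() for k,v in p.items()},open('c_p.json','w'))
for m in arm.masks_of('key','wrist'): print(m['conf'],m['extent'])
E
```

```text
clock: 2.37
position: [511.5, -273.9, 197.8]
ee_rot: [-0.156, -0.689, 0.69, 0.158]
contact_force: [1.5, 0.6, -0.2]
gripper_width: 85.3
[ 511.54041795 -273.93251392  197.82394566] [-2.12228501e-01  3.52607865e-01 -1.80480652e-01  9.83070079e-04
 -1.04012428e+00  1.33405116e+00] {'fx': 317.2655796341587, 'fy': 317.2655796341587, 'cx': 257.22175591664546, 'cy': 198.3265877866918, 'rvec': array([-1.56005116,  2.48225627,  0.42105938]), 'tvec': array([-24.24136424, 521.96708871, 521.52435736])}
0.81 [248.9, 150.0, 17.1, 67.8]
0.69 [349.1, 305.6, 15.5, 42.4]
0.62 [454.6, 0.6, 56.4, 27.6]
```

View pics/c_w.png

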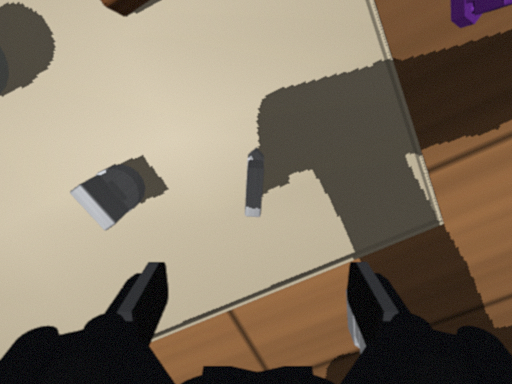

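```bash
cat > fit.py <<'E'
from h import *
from scipy.optimize import least_squares
import json
def keypts(x,y,th,z0):
    P=[(a*22,b*7,z0+64) for a,b in ((-1,-1),(1,-1),(1,1),(-1,1))]
    P+=[(a,b,z0+20) for a,b in ((-28,0),(-20,-8),(20,-8),(28,0),(20,8),(-20,8))]
    P=np.array(P,float); c,s=np.cos(th),np.sin(th)
    return np.c_[x+c*P[:,0]-s*P[:,1],y+s*P[:,0]+c*P[:,1],P[:,2]]
def draw(img,pts,x0,y0,k,out):
    q=((pts-[x0,y0]+.5)*k-.5).astype(int)
    cv2.polylines(img,[q[:4].reshape(-1,1,2)],True,(0,0,255),1); cv2.polylines(img,[q[4:].reshape(-1,1,2)],True,(0,255,0),1)
    cv2.imwrite(out,img)
E
python3 - <<'E'
from fit import *
p=json.load(open('c_p.json'))
im=cv2.imread('pics/c_w.png'); x0,y0,k=220,135,7
c=cv2.resize(im[y0:y0+85,x0:x0+75],None,fx=k,fy=k,interpolation=cv2.INTER_CUBIC)
cv2.imwrite('pics/d0.png',c)
pts=proj('wrist',keypts(512,-272,np.radians(-25),4),p)
draw(c,pts,x0,y0,k,'pics/d1.png')
E
```

```text
(no output)
```

View pics/d1.png

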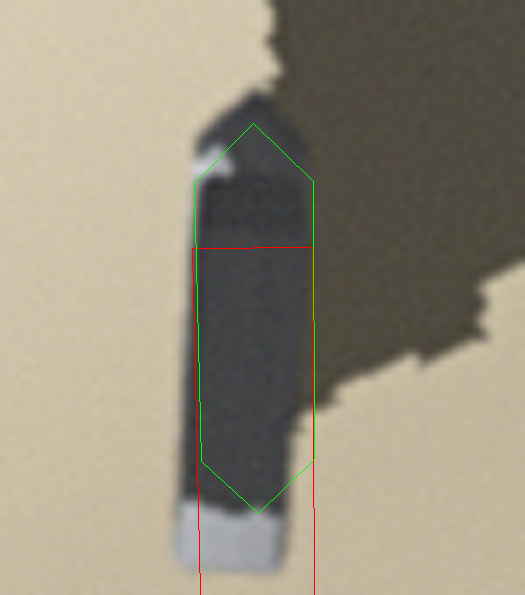

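Run:
```python
from fit import *
p=json.load(open('c_p.json'))
im=cv2.imread('pics/c_w.png'); x0,y0,k=220,135,7
c=cv2.resize(im[y0:y0+85,x0:x0+75],None,fx=k,fy=k,interpolation=cv2.INTER_CUBIC)
q=lambda v:proj('wrist',keypts(v[0],v[1],v[2],4),p)
base=((q([512,-272,np.radians(-25)])-[x0,y0]+.5)*k-.5); print(base.round())
obs=np.array([(177,571),(283,571),(253,92),(195,140),(309,140)])
obs=(obs+.5)/k-.5+[x0,y0]
pr=base
far=[i for i in range(4) if base[i,1]>400]; far.sort(key=lambda i:base[i,0])
near=[i for i in range(4,10) if base[i,1]<300]; tip=min(near,key=lambda i:base[i,1]); near=sorted([i for i in near if i!=tip],key=lambda i:base[i,0])
idx=far+[tip]+near
f=least_squares(lambda v:(q(v)[idx]-obs).ravel(),[512,-272,np.radians(-25)],x_scale=[1,1,.01])
print(f.x[:2],np.degrees(f.x[2]),f.fun.round(2))
draw(c,q(f.x),x0,y0,k,'pics/d2.png')
P,r,s=pose(); z=r.apply([0,0,1]); print('tool z ang',np.degrees(np.arctan2(z[1],z[0])),'turn needed',np.degrees(f.x[2])-90)
print('shift',r.inv().apply(np.array([f.x[0],f.x[1],50])-P))
```

```text
[[314. 596.]
 [313. 247.]
 [193. 249.]
 [201. 597.]
 [259. 513.]
 [314. 460.]
 [313. 182.]
 [253. 124.]
 [195. 183.]
 [201. 461.]]
[ 516.82885893 -272.35060663] -28.707241540308853 [-0.4  -1.66  0.79 -0.87  0.05 -0.18 -0.57  0.97  0.08  1.84]
tool z ang -115.54426849081335 turn needed -118.70724154030886
shift [ -6.63034029 149.22937785  -0.93203429]
```

View pics/d2.png

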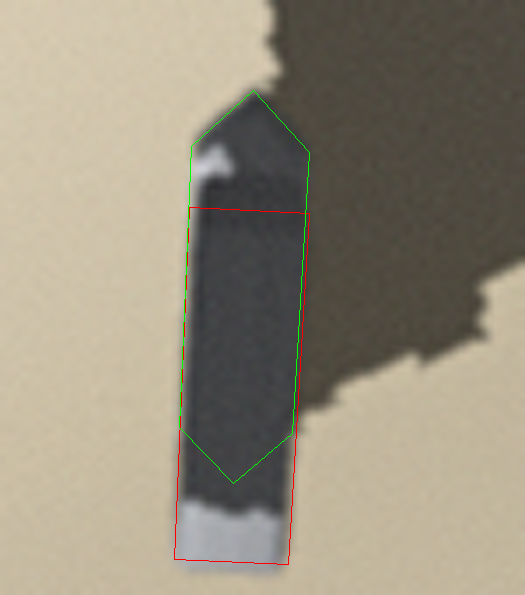

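```bash
python3 -m inch '[[1,-0.7,2,-0.1,0,2.5,0],[1,-0.7,5,-0.1,0,2.5,0],[1,-0.7,8,-0.1,0,2.5,0],[1,-0.7,11,-0.1,0,2.5,0],[1,-0.7,13,-0.1,0,2.5,0],[1,-0.7,14.4,-0.1,0,2.5,0],[1,-0.7,14.4,-0.1,0,2.5,0],[0,-0.7,14.4,-0.1,0,2.5,0],[0,-0.7,14.4,-0.1,0,2.5,0],[0,-0.7,14.4,-0.1,0,2.5,0],[0,-0.7,14.4,-0.1,0,2.5,0],[0,-0.7,14.4,-0.1,0,2.5,0],[0,-0.7,14.4,-0.1,0,2.5,0]]'
python3 - <<'E'
from h import *
P,r,s=pose();print(P,s['joints'],s['gripper_width'],s['contact_force'],r.as_matrix().round(3))
E
```

```text
clock: 3.55
position: [518.1, -271.4, 57.1]
ee_rot: [-0.171, -0.686, 0.686, 0.17]
contact_force: [-1.9, 2.5, 7.1]
gripper_width: 13.2
[ 518.06567124 -271.39256129   57.0936395 ] [-2.05769131e-01  5.21322986e-01 -3.20755976e-01  8.66340518e-05
 -7.27428834e-01  1.28974977e+00] 13.200469698731185 [-1.86257523  2.53622433  7.12929255] [[-0.884  0.001 -0.468]
 [ 0.468 -0.    -0.884]
 [-0.001 -1.    -0.   ]]
```

```bash
python3 -m inch '[[0,0,-1,0,0,0,0],[0,0,-3,0,0,0,0],[0,0,-6,0,0,0,0],[0,0,-9,0,0,0,0],[0,0,-12,0,0,0,0],[0,1,-13,-3,0,0,0],[0,2,-13.5,-6.5,0,-3,0],[0,3,-13.5,-10,0,-6,0],[0,4,-13.5,-13,0,-9,0],[0,5,-13.5,-16,0,-12,0],[0,6,-13.5,-20,0,-15,0],[0,7,-13.5,-23,0,-18,0],[0,8,-13.5,-26,0,-21,0],[0,9,-13.5,-29,0,-24,0],[0,10,-13.5,-32,0,-24,0],[0,11,-13.5,-35,0,-24,0],[0,12,-13.5,-37.9,0,-24,0],[0,12,-13.5,-37.9,0,-24,0],[0,12,-13.5,-37.9,0,-24,0]]'
python3 - <<'E'
from h import *
P,r,s=pose(); p=arm.camera_params('wrist'); im=arm.get_image('wrist')
print(P,s['joints'],s['gripper_width'],r.as_matrix().round(3))
cv2.imwrite('pics/e_w.png',im[:,:,::-1])
import json; json.dump({k:np.array(v).tolist() for k,v in p.items()},open('e_p.json','w'))
E
```

```text
clock: 5.13
position: [588.9, 121.3, 191.5]
ee_rot: [0.023, 0.707, -0.707, -0.023]
contact_force: [0.2, 0.5, -0.7]
gripper_width: 12.9
[588.85500762 121.26129181 191.50570184] [ 4.72051242e-01  3.91140232e-01 -1.37140002e-01 -1.62575960e-04
 -1.04270845e+00  1.03344264e+00] 12.89417758781686 [[-0.998 -0.    -0.065]
 [ 0.065  0.    -0.998]
 [ 0.    -1.    -0.   ]]
```

View pics/e_w.png

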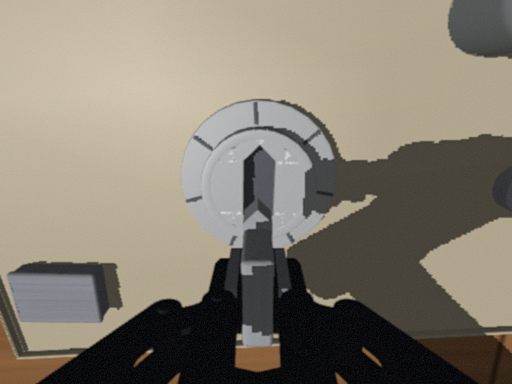

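Run:
```python
from fit import *
p=json.load(open('e_p.json'))
im=cv2.imread('pics/e_w.png'); x0,y0,k=200,135,5
c=cv2.resize(im[y0:y0+118,x0:x0+120],None,fx=k,fy=k,interpolation=cv2.INTER_CUBIC)
cv2.imwrite('pics/e0.png',c)
def hexa(x,y,th,L,F,W,z):
    P=np.array([(-L,0),(-F,-W),(F,-W),(L,0),(F,W),(-F,W)],float);cs,s=np.cos(th),np.sin(th)
    return np.c_[x+cs*P[:,0]-s*P[:,1],y+s*P[:,0]+cs*P[:,1],np.full(6,z)]
for (args,col) in [((589,120,np.radians(-3.7),39,25,14,46),(0,0,255)),((589,120,np.radians(-3.7),39,25,14,28),(255,0,0)),((588.9,121.3,np.radians(-3.7),28,20,8,191.5-53.1),(0,200,0))]:
    q=((proj('w',hexa(*args),p)-[x0,y0]+.5)*k-.5).astype(int); cv2.polylines(c,[q.reshape(-1,1,2)],True,col,1)
cv2.imwrite('pics/e1.png',c)
```

```text
(no output)
```

View pics/e1.png

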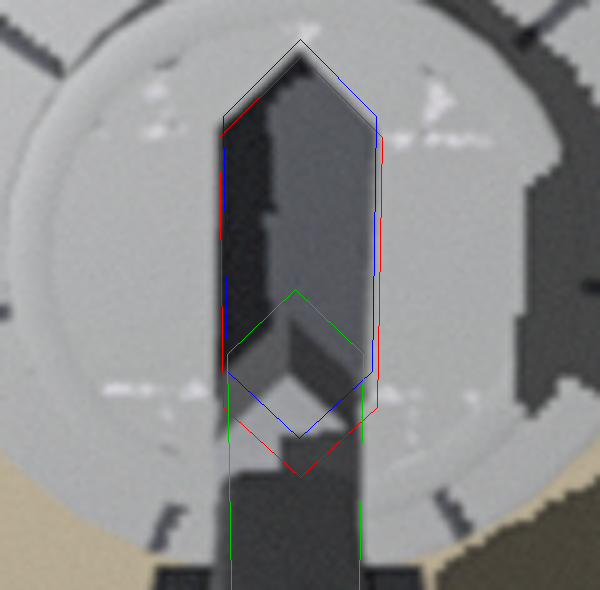

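```bash
python3 -m inch '[[0,-0.25,2,0.1,0,0,0],[0,-0.25,4.5,0.1,0,0,0],[0,-0.25,7,0.1,0,0,0],[0,-0.25,8.5,0.1,0,0,0],[0,-0.25,9.5,0.1,0,0,0],[0,-0.25,10.2,0.1,0,0,0],[0,-0.25,10.6,0.1,0,0,0],[0,-0.25,10.8,0.1,0,0,0],[0,-0.25,10.9,0.1,0,0,0],[0,-0.25,10.9,0.1,0,0,0],[0,-0.25,10.9,0.1,0,0,0],[0,-0.25,10.9,0.1,0,0,0]]'
python3 - <<'E'
from h import *
for n in ['side','wrist']:
    im=arm.get_image(n); 
    if n=='side': im=cv2.resize(im[90:160,225:345],None,fx=6,fy=6,interpolation=cv2.INTER_CUBIC)
    cv2.imwrite(f'pics/f_{n}.png',im[:,:,::-1])
P,r,s=pose();print(P,s['contact_force'],s['wrist_torque'],s['gripper_width'])
E
```

```text
clock: 6.18
position: [591.8, 118.9, 83.0]
ee_rot: [0.024, 0.707, -0.707, -0.023]
contact_force: [0.1, -0.7, -0.9]
gripper_width: 13.2
[591.6267076  118.82439141  82.79699999] [ 0.22640223  0.37717028 -0.87266252] [0.04335087 0.01106761 0.01718018] 12.875215999418268
```

View pics/f_side.png

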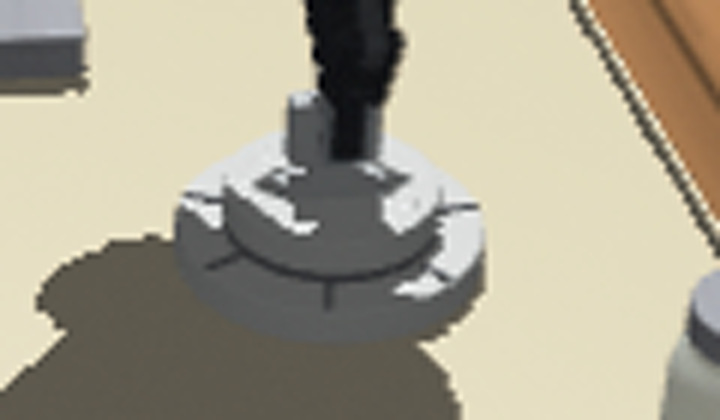

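View pics/f_wrist.png

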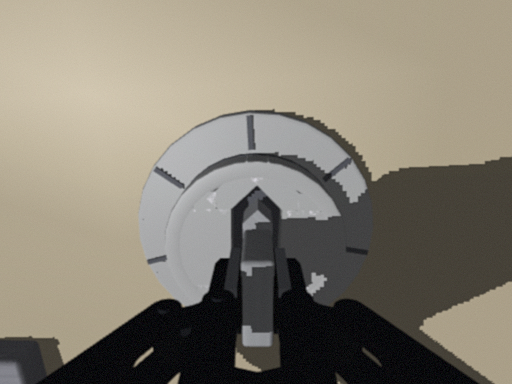

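```bash
python3 -m inch '[[0,0,0.1,-0.1,0,0,0],[0,0,0.2,-0.1,0,0,0],[0,0,0.3,-0.1,0,0,0],[0,0,0.3,-0.1,0,0,0]]'
```

```text
clock: 6.62
position: [591.7, 119.9, 81.0]
ee_rot: [-0.024, -0.707, 0.707, 0.023]
contact_force: [-2.8, 0.2, 8.4]
gripper_width: 12.8
```

```bash
python3 -m inch '[[0,0,-0.2,0,0,4,0],[0,0,-0.2,0,0,8,0],[0,0,-0.2,0,0,12,0],[0,0,-0.2,0.1,0,16,0],[0,0,-0.2,0.1,0,20,0],[0,0,-0.2,0.1,0,24,0],[0,0,-0.2,0.1,0,28,0],[0,0.1,-0.2,0.1,0,32,0],[0,0.1,-0.2,0.1,0,36,0],[0,0.1,-0.2,0.2,0,40,0],[0,0.1,-0.2,0.2,0,44,0],[0,0.1,-0.2,0.2,0,48,0],[0,0.1,-0.2,0.2,0,52,0],[0,0.1,-0.2,0.2,0,56,0],[0,0.1,-0.2,0.2,0,56,0]]'
python3 - <<'E'
from h import *
for n in ['top','wrist']:
    im=arm.get_image(n); 
    if n=='top': im=cv2.resize(im[115:195,80:170],None,fx=6,fy=6,interpolation=cv2.INTER_CUBIC)
    cv2.imwrite(f'pics/g_{n}.png',im[:,:,::-1])
P,r,s=pose();print(P,s['contact_force'],s['wrist_torque'],s['gripper_width'],s['joints'])
E
```

```text
clock: 7.87
position: [590.3, 117.9, 81.2]
ee_rot: [-0.353, -0.613, 0.613, 0.353]
contact_force: [1.0, 0.5, -1.6]
gripper_width: 13.1
[590.3753619  117.78833767  81.2273898 ] [-0.29490088  0.57806067 -1.17621176] [0.03479291 0.00451026 0.05428112] 13.242515195338743 [ 4.65614721e-01  5.12472642e-01 -2.55482293e-01  6.40400050e-05
 -8.02841896e-01  6.17774085e-02]
```

View pics/g_wrist.png

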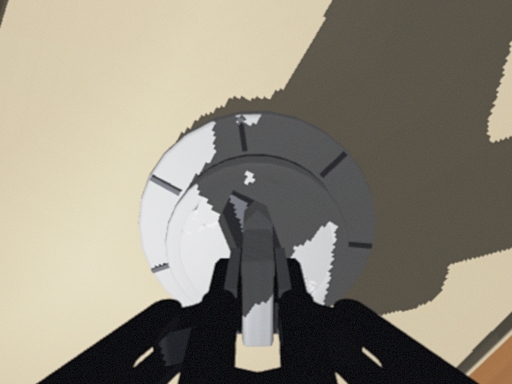

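```bash
python3 -m inch '[[0,0,0,0,0,3,0],[0,0,0,0,0,6,0],[0,0,0,0,0,9,0],[0,0,0,0,0,12,0],[0,0,0,0,0,12,0]]'
python3 -c "
from h import *
print(arm.read_state()['wrist_torque'])"
```

```text
clock: 8.38
position: [590.1, 117.7, 81.2]
ee_rot: [-0.415, -0.572, 0.573, 0.415]
contact_force: [0.0, 0.5, 0.4]
gripper_width: 13.1
[-0.03493161  0.16961828  0.02569655]
```

```bash
python3 -m inch '[[0,0,0,0,0,2,0],[0,0,0,0,0,4,0],[0,0,0,0,0,4,0],[0,0,0,0,0,4,0]]'
python3 -c "
from h import *
print(arm.read_state()['wrist_torque'])"
python3 -m inch '[[0,0,0,0,0,2,0],[0,0,0,0,0,4,0],[0,0,0,0,0,4,0],[0,0,0,0,0,4,0]]'
python3 -c "
from h import *
P,r,s=pose()
print(s['wrist_torque'],P,s['joints'][5])"
```

```text
clock: 8.72
position: [590.0, 117.6, 81.2]
ee_rot: [-0.434, -0.558, 0.558, 0.434]
contact_force: [-2.3, -0.4, -0.4]
gripper_width: 13.4
[ 0.01630165  0.53880097 -0.00327157]
clock: 9.05
position: [589.9, 117.6, 81.2]
ee_rot: [-0.453, -0.542, 0.543, 0.454]
contact_force: [-2.3, -1.0, -0.1]
gripper_width: 13.6
[0.03410242 0.80438218 0.0650879 ] [589.87286288 117.55882149  81.17620875] -0.28696359115625625
```

Run:
```python
from h import *
im=arm.get_image('wrist'); P,r,s=pose(); x=r.apply([1,0,0]); print('key ang',np.degrees(np.arctan2(-x[1],-x[0])))
x0,y0,k=160,140,4
c=cv2.resize(im[y0:y0+140,x0:x0+190,::-1],None,fx=k,fy=k,interpolation=cv2.INTER_CUBIC)
def hexa(x,y,th,L,F,W,z):
    P=np.array([(-L,0),(-F,-W),(F,-W),(L,0),(F,W),(-F,W)],float);cs,s=np.cos(th),np.sin(th)
    return np.c_[x+cs*P[:,0]-s*P[:,1],y+s*P[:,0]+cs*P[:,1],np.full(6,z)]
for a,col in ((-50,(0,255,0)),(-58,(0,0,255))):
    q=((proj('wrist',hexa(589,120,np.radians(a),39,25,14,46))-[x0,y0]+.5)*k-.5).astype(int); cv2.polylines(c,[q.reshape(-1,1,2)],True,col,1)
cv2.imwrite('pics/h_w.png',c)
```

```text
key ang -79.79791681660076
```

View pics/h_w.png

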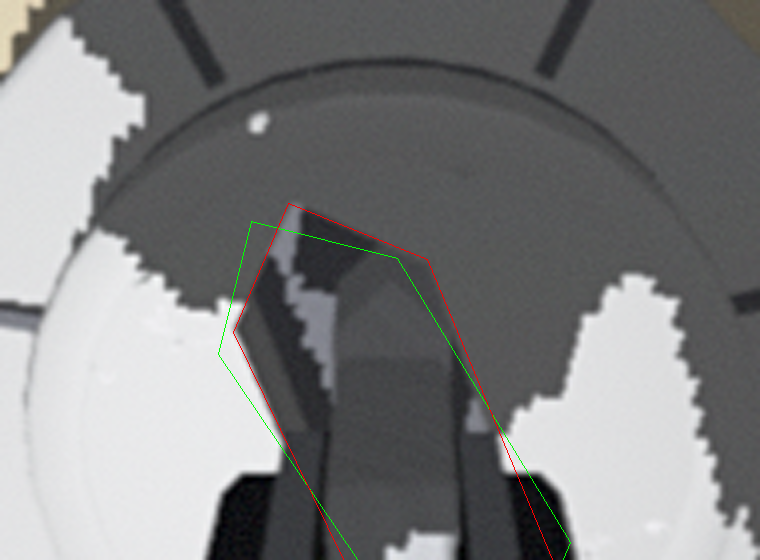

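```bash
python3 -m inch '[[0,0,0,0,0,-3,0],[0,0,0,0,0,-5,0],[0,0,0,0,0,-5,0],[0.3,0,0,0,0,-5,0],[0.6,0,0,0,0,-5,0],[0.8,0,0,0,0,-5,0],[0.8,0,0,0,0,-5,0],[0.8,0,0,0,0,-5,0],[0.8,0,-1,0,0,-5,0],[0.8,0,-3,0,0,-5,0],[0.8,0,-6,0,0,-5,0],[0.8,0,-9,0,0,-5,0],[0.8,0,-12,0,0,-5,0],[0.8,0,-12,0,0,-5,0],[0.8,0,-12,0,0,-5,0]]'
python3 - <<'E'
from h import *
P,r,s=pose();print(P)
for n in ['side','wrist']:
    im=arm.get_image(n); 
    if n=='side': im=cv2.resize(im[90:250,225:345],None,fx=3.7,fy=3.7,interpolation=cv2.INTER_CUBIC)
    else: 
        im=im.copy()
        def hexa(x,y,th,L,F,W,z):
            Q=np.array([(-L,0),(-F,-W),(F,-W),(L,0),(F,W),(-F,W)],float);cs,sn=np.cos(th),np.sin(th)
            return np.c_[x+cs*Q[:,0]-sn*Q[:,1],y+sn*Q[:,0]+cs*Q[:,1],np.full(6,z)]
        x0,y0,k=140,110,3.4
        im=cv2.resize(im[y0:y0+170,x0:x0+220],None,fx=k,fy=k,interpolation=cv2.INTER_CUBIC)
        q=((proj('wrist',hexa(589,120,np.radians(-59),39,25,14,46))-[x0,y0]+.5)*k-.5).astype(int); cv2.polylines(im,[q.reshape(-1,1,2)],True,(255,0,0),1)
    cv2.imwrite(f'pics/i_{n}.png',im[:,:,::-1])
E
```

```text
clock: 10.35
position: [591.4, 118.2, 204.5]
ee_rot: [0.431, 0.563, -0.559, -0.429]
contact_force: [0.1, -0.7, -0.6]
gripper_width: 68.3
[591.38749147 118.17723945 204.54038045]
```

View pics/i_side.png

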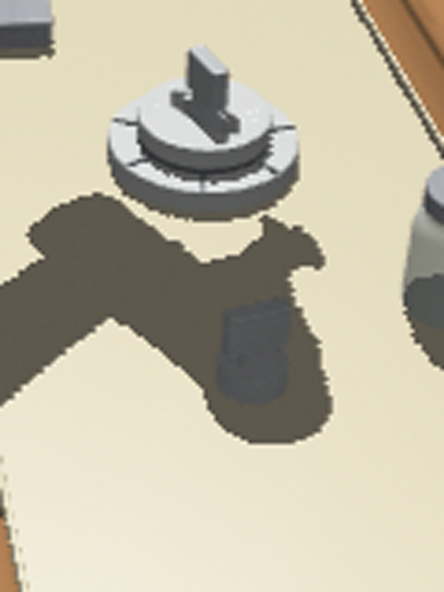

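View pics/i_wrist.png

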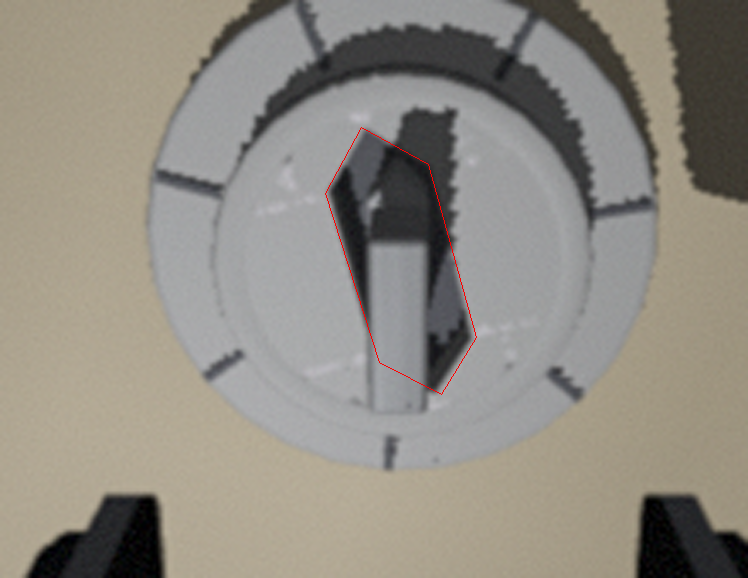

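```bash
python3 -c "
from bench import arm
print(arm.job_done())"
```

```text
the job is handed in; nothing more can be done
None
```

I stood the six-sided key in the dial's recess, turned the dial clockwise until it stopped, released the key, lifted clear and handed the job in at about 10.4 s. No verdict was reported.

- **Key choice:** I took the smaller grey key with the pointed foot on the tray. I left the larger grey one, the purple one and the round-footed key alone.
- **Seating:** the foot met the recess floor with about 8 N before any turning.
- **Turning:** the recess went from about -4° to about -59°, roughly 0.96 rad plus its unknown starting angle. The measured torque rose from near zero to 0.8 N m, so I judged it was at the stop. The dial angle itself can't be read directly.
- **Last checks:** the final wrist and side pictures show the key upright in the recess with the gripper clear of it. The round-footed key is at the same side-image position as at the start.

No check failed, but the key sat about 2–3 mm off-centre in the grip along the bar. I allowed for that when inserting and turning.

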